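Fetch the T-piece from the fittings jar

ROBOT

A 7-joint arm with a two-finger parallel gripper is mounted at the origin on the work surface. World frame = base frame: x ahead of the robot, y to its left, z up, the work surface at z = 0. Lengths are in mm, angles in rad, forces in N, time in s.
With the tool pointing down it reaches from about 425 to 975 mm from the base axis. Payload 16.7 kg.
Tool frame: the origin (TCP) lies between the finger pads; the fingertips stand 8 mm ahead of it and the grasp point (between the pads) lies 11 mm behind it; z points along the fingers, x is the direction in which the jaws open and shut, and the axes are right-handed (so a half turn about z gives the same grasp; the last joint's range is limited). The gripper opens to 85 mm and grips with 20 to 120 N. Pads are 22 mm wide; open, the fingers measure 114 mm over their backs; the gripper's body (76 mm by 85 mm) begins 54 mm behind the grasp point. The pads swing forward as they close: fully open they stand 13 mm farther back than shut.
Start: joints at [-1.266, 0.426, 0.074, 1.606, -0.034, 1.111, -0.067], TCP at [296.515, 606.346, 239.302] pointing down, gripper open.
Joint ranges: [-2.85, 2.85], [-0.5, 2.14], [-1.23, 1.37], [0.21, 2.46], [-1.02, 4.16], [0.16, 2.05], [-2.73, 2.73]. Speed limits (rad/s): [1.89, 1.89, 2.39, 2.39, 3.01, 3.01, 3.01].

INTERFACE

Orientations are given as a unit quaternion [w, x, y, z].
In Python, from cell import sense, cams, env gives the robot as it stands.
- The arm moves only by the tool jog_arm, never from a script. Its argument "motion" is one flat list of numbers, 5 for each row, row after row: the finger opening in m, from 0 to 0.0854, then the shift along the tool's x, y, z in m, then the turn about the tool's z in degrees. In form: [grip, tx, ty, tz, twist, grip, tx, ty, tz, twist, ...]. A call has 1 to 8 rows; each row is the pose to reach, as a shift and turn from the pose commanded when the call began, along the tool's axes at that moment; what a row does not reach only later rows make up. A row lasts 1/12 s, in which the tool goes at most 41.7 mm and 7.16 degrees, less where a joint would pass 70% of its speed; a pose out of reach is approached as far as the arm can. A call with a gripper value outside its range is refused whole. The fingers move at their own pace and stop on an object; "squeeze" is the grip in N (left out, the last holds). Time passes only in rows, so rows that repeat a pose let the fingers close. It gives the time, the measured TCP pose, the force and the opening at its end, in the units of the state.
- sense(): the state, without advancing time (a new reading comes with each control period).
- cams.camera(name): name is "scene" or "side" or "wrist"; returns a dict with "color" (384x512x3 uint8, red, green, blue), "fov_y" (degrees; the focal length in pixels is half the picture's height over the tangent of half this angle, whatever the lens; pixels are square), "cx", "cy" (the principal point, pixels), "origin" and "attitude" of the camera in the world. Camera axes: x right, y up, looking along -z (the intrinsics and any distortion apply to the point x, -y, -z); pixel columns grow to the right and rows downward; lengths in mm; the calibration is good to about 2 mm. A picture is of the moment at which its call begins. There is no depth.
- env.job_done(): hands the job in, once; it reports no verdict.
Trained networks look in the newest picture that a camera, given by its name, has taken for a name from the list of things; names that differ only in an ending like _2 or _b are one class to them, and where a whole thing is asked for, a point or a joint stands for the part that bears it (a point fixed in the world has none). Each returns a list of dicts, best first, with "p" (0 to 1); they miss things now and then, are a little off and sometimes report something else, mostly with a low value. They report only what shows in the picture. A call takes as long as a camera call. They do not tell look-alikes from the thing itself.
- cams.recognise(camera, name): "at" ([column, row] in pixels, amid what is visible of it).
The state is a dict: "time": time; "joint_positions": joint angles; "qvel": joint speeds; "tau": joint torques, N m; "ee_pos": TCP position; "tcp_rot": TCP orientation; "force": force on the tool from outside, world axes, zero at the start; "torque": the same for the moment, N m; "opening": opening from 0.0 (shut) to 1.0 (fully open).
Only numpy, scipy, OpenCV 4.12 (cv2) and the standard library are available. Lean on these libraries where they do the work, as an engineer would, in place of code of your own. Each camera call takes 0.05 s, during which the arm holds its last target. There are 200 camera calls.

TASK

Lift the lid off the white ceramic jar by its knob and set it down gently, knob up, in the middle of the cork mat. Then pick the T-piece, the only three-way fitting, out of the jar and lay it in the stainless bowl. Leave the other fittings in the jar and everything else where it stands.

Things in the scene. Friction and masses are not known exactly. Their poses are not given: they have to be found in the camera images.
- jar: wide low round jar of white ceramic, heavy, does not move; outer diameter 204 mm, 54 mm tall, wall 7 mm (inner diameter 190 mm), inner floor 6 mm above the shelf. Origin: centre of its underside. Holds eight grey fittings lying flat on its floor.
- lid: loose round lid of white ceramic, about 400 g, on the jar at the start; flange 210 mm across and 8 mm thick, with a 174 mm wide, 6 mm deep locating step below it that sits in the jar's mouth; lifts straight up. Origin: centre of the underside of the locating step (48 mm above the shelf when on the jar); z up through the knob. Flange top at z = 14 mm; knob from there to z = 50 mm.
- lid_knob (a point): grip point on the axis of the lid's knob, a plain upright cylinder 28 mm in diameter and 36 mm tall; the point is 37 mm above the lid's origin, 23 mm above the flange's top
- mat: square cork mat, 230 x 230 x 5 mm, flat on the shelf to one side of the jar (left or right), fixed. Origin: centre of its underside; top at z = 5 mm.
- tee: the T-piece, the only three-way hose fitting in the jar, grey plastic, 25 g, 16 mm thick, lying flat. Straight run 64 mm long along its x axis at y = -6 mm; the single branch leaves the middle of the run along +y and ends at y = +32 mm. Origin: on the underside, in the branch's line, 6 mm from the run's axis; z up. Barrel axes 8 mm above the origin. Other fittings lie as near as about 10 mm to it.
- tee_grip (a point): mid-length of the T-piece's branch, on its axis (18 mm along +y from the origin and 8 mm above it): can be gripped across the branch, 16 mm wide, fingers closing along the run's x direction; same axes as the T-piece
- bowl: small round stainless bowl, loose, 220 g, on the shelf on the other side of the jar from the mat; rim outer diameter 138 mm, 46 mm tall, wall 3 mm, flat inner floor about 86 mm across, 4 mm above the shelf. Origin: centre of its underside.
- elbow_a: a bystander: elbow hose fitting, same grey plastic; two 16 mm thick legs at a right angle, 37 mm overall each way, lying in the jar; origin near the middle of its outline, underside
- straight_a: a bystander: straight hose fitting, same grey plastic; 42 mm long, 16 mm thick, lying in the jar; origin mid-length, underside
- elbow_b: a bystander: elbow hose fitting, same grey plastic; two 16 mm thick legs at a right angle, 37 mm overall each way, lying in the jar; origin near the middle of its outline, underside
- straight_b: a bystander: straight hose fitting, same grey plastic; 42 mm long, 16 mm thick, lying in the jar; origin mid-length, underside
- elbow_c: a bystander: elbow hose fitting, same grey plastic; two 16 mm thick legs at a right angle, 37 mm overall each way, lying in the jar; origin near the middle of its outline, underside
- straight_c: a bystander: straight hose fitting, same grey plastic; 42 mm long, 16 mm thick, lying in the jar; origin mid-length, underside
- end_cap: a bystander: round end cap, same grey plastic, 26 mm diameter, 18 mm tall, in the jar; origin centre of underside
- scoop: a bystander: turquoise plastic scoop, about 150 mm long, 24 mm tall, lying just beyond the jar; origin where handle meets the scoop, underside
- food_can: a bystander: fish food can, 66 mm diameter, 85 mm tall, standing behind the jar; origin centre of underside
- bottle: a bystander: bottle, 60 mm diameter, 160 mm tall, standing behind the jar; origin centre of underside
Not all that is in view belongs to the job. Leave any green or red look-alike of the bowl alone. What is shaped like the lid but orange is not meant.

How it is judged (in metres and radians):
On the way:
1. the lid lies knob up on the cork mat, let go (horizontal distance between lid and mat below 0.06 m and z of lid in the frame of mat between 0 and 0.012 m and angle between lid's own z axis and vertical below 0.1 rad and z of lid_knob in the frame of mat above 0.03 m and linear speed of lid below 0.03 m/s and contact force between the fingers and lid below 0.3 N), for 0.2 s.
At the end, for the whole second after the job is handed in: The lid rests knob up and flat on the cork mat, its centre within 60 mm of the mat's centre; the T-piece rests inside the bowl below its rim, within 55 mm of the bowl's axis; the bowl is upright and within 50 mm of where it stood; all seven other fittings are inside the jar (horizontal distance between lid and mat below 0.06 m and z of lid in the frame of mat between 0 and 0.012 m and angle between each of lid, bowl's own z axis and vertical below 0.1 rad and z of lid_knob in the frame of mat above 0.03 m and linear speed of each of lid, tee below 0.03 m/s and horizontal distance between tee and bowl below 0.055 m and z of tee in the frame of bowl between 0 and 0.042 m and distance of bowl from where it was at the start of the episode below 0.05 m and horizontal distance between each of elbow_a, straight_a, elbow_b, straight_b, elbow_c, straight_c, end_cap and jar below 0.098 m and height (world z) of each of elbow_a, straight_a, elbow_b, straight_b, elbow_c, straight_c, end_cap below 0.055 m); the robot touches nothing.
It fails at once if the lid is dropped: it falls out of the fingers from more than about 18 mm (linear speed of lid above 0.6 m/s and contact force between the fingers and lid below 0.1 N).
It fails at once if the lid is banged down (more than 60 N against mat or jar) (contact force between lid and mat above 60 N or contact force between lid and jar above 60 N).
It fails at once if a bystander outside the jar is moved more than 30 mm (distance of any of scoop, food_can, bottle from where it was at the start of the episode above 0.03 m).
It also fails if it takes over 61 s, if anything falls off the work surface, if the arm or the gripper's body presses on something with over 40 N, if the wrist force passes 120 N, or if a joint passes its speed limit or range.

## Working session

There is one attempt and no reset: what is moved stays moved. The work goes in short steps, Python scripts to look and compute and a tool call to move; the robot and the scene stay as the last step left them, time stands still between calls to the robot, and variables do not carry over. Pictures are saved under pics/ and viewed, about 8 in all and at most 12, crops included, and the job is handed in when it is done.

Besides the shell and the picture viewer there is one more tool, called by a JSON object that holds its "name" and its "arguments". jog_arm: Moves the arm, as the interface text tells. Its arguments: {"type":"object","properties":{"motion":{"type":"array","items":{"type":"number"}},"squeeze":{"type":"number"}},"required":["motion"]}

```bash
mkdir -p pics; cat > h.py <<'E'
import numpy as np, cv2
from scipy.spatial.transform import Rotation as R
from cell import sense, cams, env
def rot(q): return R.from_quat(q,scalar_first=True).as_matrix()
def att(c):
    a=np.array(c["attitude"],float); return rot(a) if a.size==4 else a.reshape(3,3)
def foc(c): return c["color"].shape[0]/2/np.tan(np.radians(c["fov_y"])/2)
def px2w(c,uv,z):
    f=foc(c); d=att(c)@np.array([(uv[0]-c["cx"])/f,-(uv[1]-c["cy"])/f,-1]); o=np.array(c["origin"],float)
    return o+d*(z-o[2])/d[2]
def w2px(c,p):
    f=foc(c); v=att(c).T@(np.array(p,float)-c["origin"]); return np.array([c["cx"]-f*v[0]/v[2],c["cy"]+f*v[1]/v[2]])
def tool(p):  # world point -> shift in tool axes, mm
    s=sense(); return rot(s["tcp_rot"]).T@(np.array(p)-s["ee_pos"])
def save(c,n): cv2.imwrite(f"pics/{n}.png",c["color"][:,:,::-1])
E
python3 - <<'E'
from h import *
s=sense();print(s)
ims=[]
for n in("scene","side"):
    c=cams.camera(n);print({k:v for k,v in c.items() if k!="color"});ims.append(c["color"])
    for o,z in(("lid",62),("lid_knob",90),("mat",5),("bowl",30),("jar",30),("scoop",10),("food_can",40),("bottle",80)):
        for r in cams.recognise(n,o)[:3]: print(n,o,np.round(r["at"]),round(r["p"],2),px2w(c,r["at"],z).round())
save({"color":np.vstack(ims)[:, :]},"a")
cv2.imwrite("pics/a.png",cv2.resize(np.hstack(ims)[:,:,::-1],(800,300)))
save({"color":ims[0]},"scene0")
E
```

```text
{'time': 0.0, 'joint_positions': array([-1.26551409,  0.42672003,  0.07382786,  1.60661461, -0.03411656,
        1.11080516, -0.06713822]), 'qvel': array([ 0.00118793,  0.00080768,  0.00075143,  0.00041349, -0.00077586,
        0.00071067, -0.00024963]), 'tau': array([ 1.51577475e-03, -9.49841952e+01,  3.76149282e+00, -4.63505995e+01,
        1.93247449e-02,  1.03366765e-02,  5.58086271e-06]), 'ee_pos': array([296.3360422 , 606.02375049, 238.61453228]), 'tcp_rot': array([ 3.70427697e-04,  8.48326841e-01,  5.29472525e-01, -5.27181125e-04]), 'force': array([ 0.46928434,  0.21068224, -0.91021878]), 'torque': array([ 0.0313386 ,  0.01683589, -0.01307675]), 'opening': 0.9974212260378861}
{'fov_y': 49.043507105317715, 'cx': 256.65781578732054, 'cy': 190.845613120966, 'origin': array([1314.71700743,  508.61827404,  807.72793433]), 'attitude': array([0.46082285, 0.22357589, 0.365076  , 0.777416  ])}
scene lid [202. 132.] 0.9 [ 326. -225.   62.]
scene lid [222. 185.] 0.75 [535. -16.  62.]
scene lid_knob [204. 136.] 0.95 [ 379. -178.   90.]
scene lid_knob [220. 186.] 0.78 [570.   3.  90.]
scen
[... 619 characters left out ...]
, -0.14773728])}
side lid [204. 308.] 0.93 [ 241. -328.   62.]
side lid [273. 220.] 0.87 [532. -40.  62.]
side lid [237. 172.] 0.32 [517. 277.  62.]
side lid_knob [202. 307.] 0.91 [ 234. -349.   90.]
side lid_knob [269. 217.] 0.57 [510. -60.  90.]
side mat [303. 299.] 0.68 [ 507. -328.    5.]
side mat [270. 219.] 0.58 [556.  41.   5.]
side bowl [190. 182.] 0.89 [353. 318.  30.]
side bowl [236. 172.] 0.87 [531. 330.  30.]
side bowl [234. 148.] 0.8 [581. 523.  30.]
side jar [270. 241.] 0.64 [ 502. -100.   30.]
side scoop [325. 213.] 0.81 [737.   7.  10.]
side scoop [270. 243.] 0.54 [508. -84.  10.]
side food_can [306. 175.] 0.93 [756. 208.  40.]
side bottle [362. 233.] 0.86 [ 739. -211.   80.]
```

View pics/a.png

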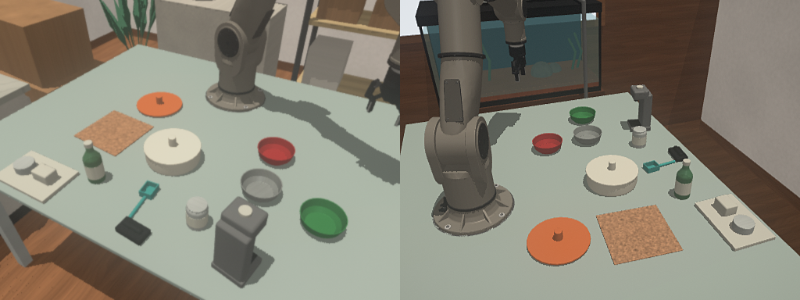

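The picture shows the white jar and lid right of the mat, the steel bowl between the red and green ones, and the orange lid as a decoy. In world coordinates the jar is near (535,-20), the mat near (515,-315) and the bowl near (533,328). Next I move above the jar.

{"name": "jog_arm", "arguments": {"motion": [0.085,-0.466,0.494,-0.02,0,0.085,-0.466,0.494,-0.02,0,0.085,-0.466,0.494,-0.02,0,0.085,-0.466,0.494,-0.02,0,0.085,-0.466,0.494,-0.02,0,0.085,-0.466,0.494,-0.02,0,0.085,-0.466,0.494,-0.02,0,0.085,-0.466,0.494,-0.02,0]}}

```text
time: 1.57
ee_pos: [414.1, 292.6, 249.4]
tcp_rot: [-0.0, 0.848, 0.529, 0.0]
force: [1.2, -0.4, -0.1]
opening: 0.995
```

```bash
python3 - <<'E'
from h import *
print(sense()["joint_positions"], tool([540,-28,255]))
E
```

```text
[-0.92536088  0.13789098  0.20275201  1.97470007 -0.03257504  1.03143234
  0.40823561] [-232.66697073  253.89466128   -5.7293541 ]
```

{"name": "jog_arm", "arguments": {"motion": [0.085,-0.225,0.245,0,0,0.085,-0.225,0.245,0,0,0.085,-0.225,0.245,0,0,0.085,-0.225,0.245,0,0,0.085,-0.225,0.245,0,0,0.085,-0.225,0.245,0,0,0.085,-0.225,0.245,0,0,0.085,-0.225,0.245,0,0]}}

```text
time: 2.23
ee_pos: [535.5, -17.4, 249.5]
tcp_rot: [0.0, 0.848, 0.529, 0.0]
force: [1.3, 0.9, -0.4]
opening: 0.993
```

{"name": "jog_arm", "arguments": {"motion": [0.085,0,0,0,0,0.085,0,0,0,0]}}

```text
time: 2.4
ee_pos: [535.4, -17.8, 249.2]
tcp_rot: [0.0, 0.849, 0.528, -0.0]
force: [-0.1, 0.2, -1.0]
opening: 0.996
```

```bash
python3 - <<'E'
from h import *
s=sense();print(s["joint_positions"],s["ee_pos"],s["qvel"].max())
c=cams.camera("wrist");save(c,"w1");print({k:v for k,v in c.items() if k!="color"})
for o,z in(("lid",62),("lid_knob",98),("mat",5),("jar",54)):
    for r in cams.recognise("wrist",o)[:3]: print(o,np.round(r["at"]),round(r["p"],2),px2w(c,r["at"],z).round())
E
```

```text
[-0.48819712  0.19666597  0.46231385  1.92820325 -0.10050598  1.03899361
  1.12899504] [535.4251035  -17.80496476 249.16345753] 0.016842460338470776
{'fov_y': 66.16979931362577, 'cx': 258.56930225141866, 'cy': 191.74762766189482, 'origin': array([460.31570152,  20.01336517, 383.00782598]), 'attitude': array([ 0.83747821, -0.14020041, -0.08673658,  0.52100946])}
lid [255. 155.] 0.75 [519. -14.  62.]
lid [483. 236.] 0.67 [730. 190.  62.]
lid [20. 58.] 0.65 [ 328. -180.   62.]
lid_knob [256. 160.] 0.71 [517. -11.  98.]
lid_knob [18. 56.] 0.68 [ 341. -159.   98.]
mat [ 68. 224.] 0.97 [ 502. -301.    5.]
```

View pics/w1.png

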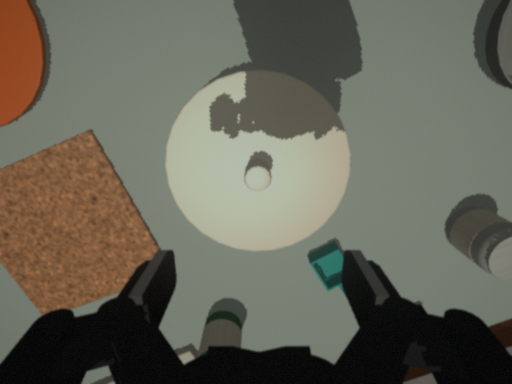

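The view shows the lid disc centred at about (258,160) with the knob top at about (258,180). The mat is at the left, with its near corner at (92,130) and side corner at (160,250). I'll compute the centres from these.

```bash
python3 - <<'E'
from h import *
c=cams.camera("wrist")
kt=px2w(c,(258,179),98);print("knobtop",kt,"disc",px2w(c,(258,160),62))
for e in((166,160),(350,160),(258,70),(258,250)):print(px2w(c,e,62).round(1))
print("mat corners",[px2w(c,e,5).round() for e in((92,130),(160,250),(47,314))])
print(tool([kt[0],kt[1],98]))
# scene mat + bowl outlines
c=cams.camera("scene");h=cv2.cvtColor(c["color"],cv2.COLOR_RGB2HSV)
m=cv2.inRange(h,(5,60,60),(20,190,255)); m[:120]=0;m[220:]=0;m[:,:90]=0;m[:,205:]=0
n,l,st,ce=cv2.connectedComponentsWithStats(m)
i=1+st[1:,4].argmax();cn=cv2.findContours((l==i).astype('uint8'),0,1)[0][0];b=cv2.approxPolyDP(cn,6,True)[:,0];print(b)
print("scene mat",[px2w(c,e,5).round() for e in b])
E
```

```text
knobtop [535.08287991 -14.1191858   98.        ] disc [524.84726326  -9.22102799  62.        ]
[ 480.3 -101.2   62. ]
[569.4  82.7  62. ]
[441.6  31.2  62. ]
[626.8 -58.8  62. ]
mat corners [array([ 410., -187.,    5.]), array([ 594., -202.,    5.]), array([ 614., -424.,    5.])]
[7.15539375e-02 1.73012851e-01 1.51203055e+02]
[[196 162]
 [145 141]
 [ 95 174]
 [148 199]]
scene mat [array([ 413., -194.,    5.]), array([ 396., -422.,    5.]), array([ 622., -433.,    5.]), array([ 636., -210.,    5.])]
```

{"name": "jog_arm", "arguments": {"motion": [0.085,0,0,0.04,0,0.085,0,0,0.08,0,0.085,0,0,0.11,0,0.085,0,0,0.11,0,0.085,0,0,0.11,0]}}

```text
time: 3.17
ee_pos: [534.4, -15.1, 138.8]
tcp_rot: [-0.0, 0.848, 0.53, -0.001]
force: [-0.9, -0.6, 0.7]
opening: 0.991
```

```bash
python3 - <<'E'
from h import *
c=cams.camera("wrist");s=sense();print(s["ee_pos"],c["origin"]);save(c,"w2");print(tool([535,-14,78]),[r for r in cams.recognise("wrist","lid_knob")])
print(w2px(c,[535,-14,98]))
E
```

```text
[535.50171728 -15.14514119 140.23697549] [459.50495214  22.36313896 272.86216485]
[ 0.81660249 -0.96734712 62.2366579 ] []
[259.67964731 226.71471981]
```

View pics/w2.png

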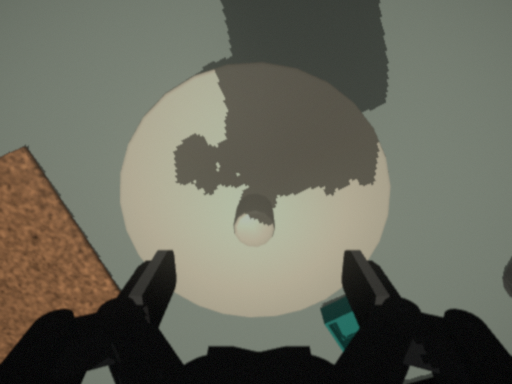

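The knob top shows at (254,228), about 3 mm left of the prediction. I'll correct for that, descend and grip.

{"name": "jog_arm", "arguments": {"motion": [0.085,-0.0025,0,0.02,0,0.085,-0.0025,0,0.04,0,0.085,-0.0025,0,0.055,0,0.085,-0.0025,0,0.061,0,0.085,-0.0025,0,0.061,0,0.02,-0.0025,0,0.061,0,0.02,-0.0025,0,0.061,0,0.02,-0.0025,0,0.061,0], "squeeze": 60}}

```text
time: 3.93
ee_pos: [534.7, -17.4, 79.4]
tcp_rot: [0.0, 0.848, 0.53, 0.001]
force: [-0.0, 0.6, -0.4]
opening: 0.602
```

{"name": "jog_arm", "arguments": {"motion": [0.01,0,0,0,0,0.01,0,0,0,0,0.01,0,0,0,0,0.01,0,0,0,0,0.01,0,0,0,0], "squeeze": 60}}

```text
time: 4.35
ee_pos: [534.3, -17.4, 78.9]
tcp_rot: [0.0, 0.848, 0.529, 0.0]
force: [-3.8, 0.6, 12.9]
opening: 0.306
```

{"name": "jog_arm", "arguments": {"motion": [0.01,0,0,0,0,0.01,0,0,-0.005,0,0.01,0,0,-0.015,0,0.01,0,0,-0.03,0,0.01,0,0,-0.05,0,0.01,0,0,-0.06,0,0.01,0,0,-0.06,0,0.01,0,0,-0.06,0], "squeeze": 80}}

```text
time: 5.02
ee_pos: [534.1, -17.3, 138.4]
tcp_rot: [0.0, 0.848, 0.53, 0.001]
force: [0.5, 0.5, -5.4]
opening: 0.302
```

```bash
python3 - <<'E'
from h import *
c=cams.camera("scene");ims=[c["color"]]
s=sense();print(s["ee_pos"],s["force"],s["opening"],s["joint_positions"],tool([515,-314,139]))
c=cams.camera("side");ims.append(c["color"])
cv2.imwrite("pics/b.png",np.hstack([cv2.resize(i[100:340,y:y+260],(400,369))[:,:,::-1] for i,y in zip(ims,(90,140))]))
E
```

```text
[533.61917611 -17.32587221 137.72012499] [ 0.55019682 -0.81704017 -5.18526069] 0.30117135067864137 [-0.44340571  0.33970373  0.42977279  2.03639541 -0.19418018  0.80414654
  1.21639752] [-274.72542588  113.5256141    -1.3134744 ]
```

View pics/b.png

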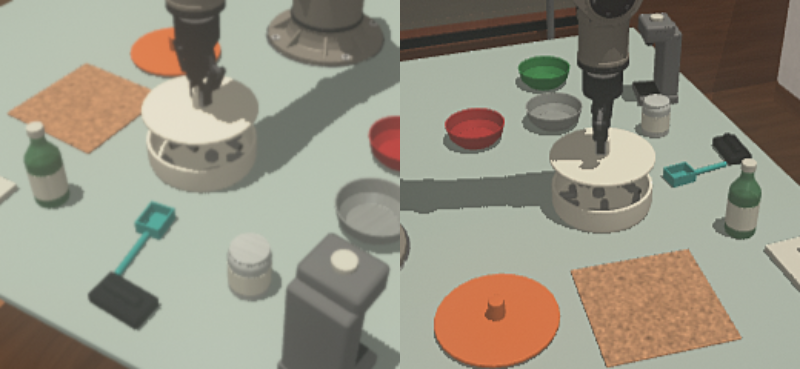

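The lid is held level in the gripper, and the mat is free. I carry it over.

{"name": "jog_arm", "arguments": {"motion": [0.01,-0.02,0.008,0,0,0.01,-0.05,0.021,0,0,0.01,-0.085,0.035,0,0,0.01,-0.12,0.05,0,0,0.01,-0.155,0.064,0,0,0.01,-0.19,0.079,0,0,0.01,-0.225,0.093,0,0,0.01,-0.25,0.103,0,0]}}

```text
time: 5.78
ee_pos: [515.2, -290.8, 137.1]
tcp_rot: [-0.0, 0.849, 0.529, -0.001]
force: [-0.0, 0.1, -3.7]
opening: 0.299
```

{"name": "jog_arm", "arguments": {"motion": [0.01,-0.015,0.006,0,0,0.01,-0.024,0.01,0,0,0.01,-0.024,0.01,0,0,0.01,-0.024,0.01,0,0]}}

```text
time: 6.12
ee_pos: [514.8, -312.7, 137.3]
tcp_rot: [-0.001, 0.848, 0.529, -0.0]
force: [0.1, 0.2, -5.6]
opening: 0.303
```

```bash
python3 - <<'E'
from h import *
c=cams.camera("side");s=sense();print(s["ee_pos"],s["force"],s["opening"],s["joint_positions"],tool([515,-314,139]))
h=cv2.cvtColor(c["color"],cv2.COLOR_RGB2HSV)
cv2.imwrite("pics/c.png",cv2.resize(c["color"][200:384,170:430],(780,552))[:,:,::-1])
for o,z in(("mat",5),("lid",114+6)):
    print(o,[(np.round(r["at"]),round(r["p"],2),px2w(c,r["at"],z).round()) for r in cams.recognise("side",o)])
E
```

```text
[ 515.13373072 -311.97941242  137.43781999] [ 0.1086584   0.25526919 -5.39693352] 0.3047727277443877 [ 0.06885544  0.45486919  0.47819329  1.88565705 -0.26914044  0.86579665
  1.79862128] [-1.87394384  0.76381866 -1.56396292]
mat [(array([298., 308.]), 0.83, array([ 482., -354.,    5.]))]
lid [(array([207., 308.]), 0.93, array([ 239., -386.,  120.])), (array([308., 265.]), 0.68, array([ 512., -328.,  120.]))]
```

View pics/c.png

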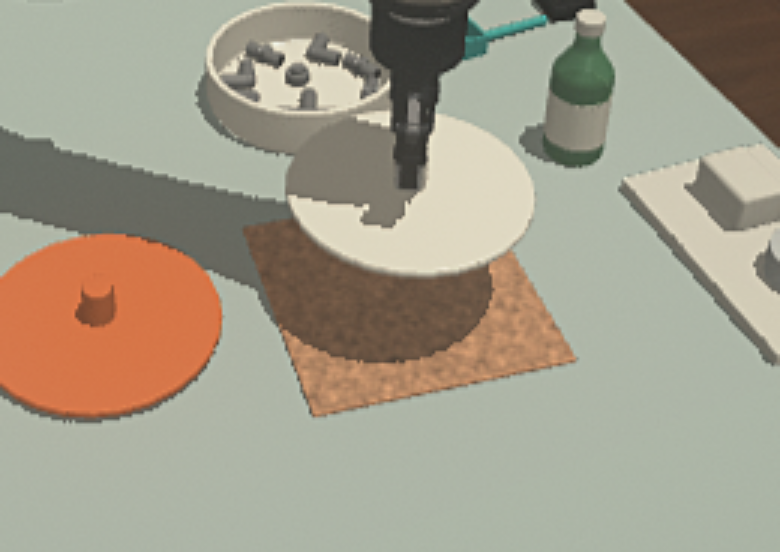

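The lid hangs level over the mat. I lower it, slowing near contact.

{"name": "jog_arm", "arguments": {"motion": [0.01,0,0,0.015,0,0.01,0,0,0.035,0,0.01,0,0,0.055,0,0.01,0,0,0.072,0,0.01,0,0,0.085,0,0.01,0,0,0.092,0,0.01,0,0,0.095,0,0.01,0,0,0.095,0]}}

```text
time: 6.93
ee_pos: [515.2, -313.0, 43.0]
tcp_rot: [-0.0, 0.848, 0.53, -0.0]
force: [0.3, -0.4, -5.3]
opening: 0.306
```

{"name": "jog_arm", "arguments": {"motion": [0.01,0,0,0.001,0,0.01,0,0,0.002,0,0.01,0,0,0.003,0,0.01,0,0,0.004,0,0.01,0,0,0.004,0]}}

```text
time: 7.35
ee_pos: [515.2, -313.3, 39.3]
tcp_rot: [0.0, 0.848, 0.529, 0.0]
force: [-0.6, 0.2, -4.3]
opening: 0.306
```

{"name": "jog_arm", "arguments": {"motion": [0.01,0,0,0.0005,0,0.01,0,0,0.001,0,0.01,0,0,0.0015,0,0.01,0,0,0.002,0,0.01,0,0,0.002,0]}}

```text
time: 7.77
ee_pos: [515.0, -313.3, 37.0]
tcp_rot: [-0.0, 0.848, 0.529, -0.0]
force: [0.3, -0.5, -5.2]
opening: 0.303
```

{"name": "jog_arm", "arguments": {"motion": [0.01,0,0,0.0005,0,0.01,0,0,0.001,0,0.01,0,0,0.0015,0,0.01,0,0,0.0015,0]}}

```text
time: 8.1
ee_pos: [515.1, -313.3, 36.1]
tcp_rot: [-0.0, 0.848, 0.529, 0.0]
force: [-3.1, 2.0, 5.2]
opening: 0.302
```

In contact. I release.

{"name": "jog_arm", "arguments": {"motion": [0.024,0,0,0,0,0.03,0,0,0,0,0.04,0,0,0,0,0.06,0,0,0,0,0.085,0,0,0,0,0.085,0,0,0,0,0.085,0,0,0,0,0.085,0,0,0,0], "squeeze": 20}}

```text
time: 8.77
ee_pos: [515.1, -313.3, 35.6]
tcp_rot: [0.0, 0.848, 0.529, -0.0]
force: [0.1, -0.3, -0.1]
opening: 0.995
```

{"name": "jog_arm", "arguments": {"motion": [0.085,0,0,0,0,0.085,0,0,0,0,0.085,0,0,-0.02,0,0.085,0,0,-0.05,0,0.085,0,0,-0.09,0,0.085,0,0,-0.13,0,0.085,0,0,-0.17,0,0.085,0,0,-0.2,0]}}

```text
time: 9.43
ee_pos: [515.2, -313.8, 239.0]
tcp_rot: [0.001, 0.848, 0.529, 0.001]
force: [0.4, -0.1, -0.1]
opening: 0.998
```

```bash
python3 - <<'E'
from h import *
print(sense()["opening"],tool([520,-20,240]))
c=cams.camera("side");save({"color":c["color"][150:384,170:430]},"side2")
E
```

```text
0.9977554302083724 [ 265.9496436  -124.88565505   -1.25470768]
```

{"name": "jog_arm", "arguments": {"motion": [0.085,0.273,-0.118,0,0,0.085,0.273,-0.118,0,0,0.085,0.273,-0.118,0,0,0.085,0.273,-0.118,0,0,0.085,0.273,-0.118,0,0,0.085,0.273,-0.118,0,0,0.085,0.273,-0.118,0,0,0.085,0.273,-0.118,0,0]}}

```text
time: 10.15
ee_pos: [529.0, -8.7, 235.5]
tcp_rot: [-0.001, 0.846, 0.533, 0.0]
force: [1.8, 1.0, 0.1]
opening: 0.992
```

{"name": "jog_arm", "arguments": {"motion": [0.085,0,0,0.03,0,0.085,0,0,0.03,0,0.085,0,0,0.03,0]}}

```text
time: 10.4
ee_pos: [528.1, -16.6, 205.0]
tcp_rot: [-0.0, 0.848, 0.529, -0.001]
force: [0.1, -0.8, -0.2]
opening: 0.993
```

```bash
python3 - <<'E'
from h import *
c=cams.camera("wrist");print(sense()["ee_pos"],sense()["joint_positions"])
im=c["color"].copy();cv2.imwrite("pics/w3raw.png",im[:,:,::-1])
for o in("tee","tee_grip","elbow_a","straight_a","end_cap"):
    print(o,[(np.round(r["at"]),round(r["p"],2),px2w(c,r["at"],14).round()) for r in cams.recognise("wrist",o)[:4]])
s=c["color"][40:300,120:400][:,:,::-1]
t=cv2.resize(s,(640,594),interpolation=cv2.INTER_CUBIC)
b=cv2.resize(cv2.imread("pics/side2.png"),(160,144));t=np.hstack([t,np.vstack([b,np.zeros((450,160,3),'uint8')])])
cv2.imwrite("pics/w3.png",t)
E
```

```text
[528.78745393 -16.92933766 205.91760388] [-0.43338589  0.23278436  0.40028783  1.98504209 -0.11049749  0.94558879
  1.13703261]
tee [(array([221., 179.]), 0.64, array([519., -60.,  14.]))]
tee_grip [(array([ 68., 176.]), 0.74, array([ 440., -217.,   14.])), (array([221., 182.]), 0.56, array([522., -62.,  14.]))]
elbow_a [(array([267., 119.]), 0.92, array([482.,  16.,  14.])), (array([230., 124.]), 0.73, array([470., -22.,  14.]))]
straight_a [(array([254., 234.]), 0.83, array([600., -57.,  14.])), (array([307., 134.]), 0.77, array([516.,  49.,  14.])), (array([264., 118.]), 0.73, array([479.,  14.,  14.])), (array([293., 220.]), 0.67, array([602.,  -7.,  14.]))]
end_cap [(array([280., 170.]), 0.92, array([539.,   5.,  14.]))]
```

View pics/w3.png

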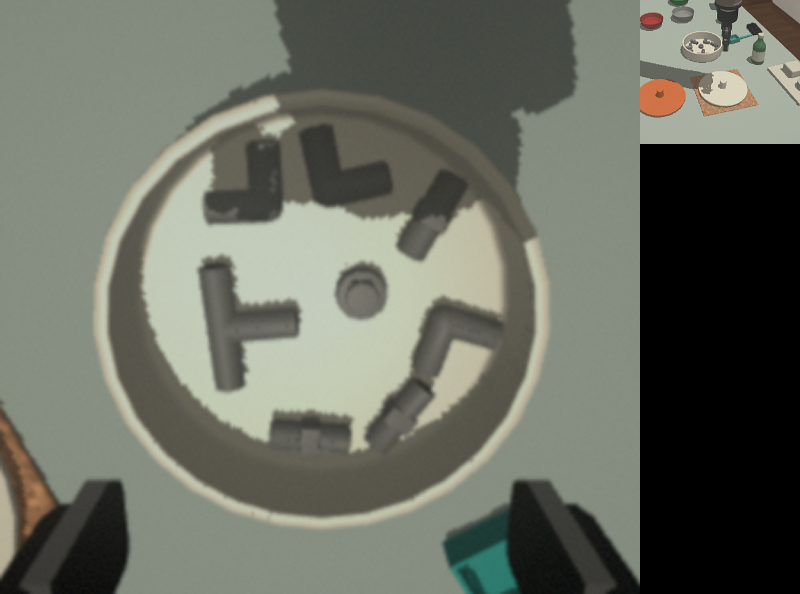

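The lid lies on the mat, seen small at top right. The T-piece is at the left in the jar, with its run from crop (217,268) to (231,387) and its branch tip at (298,320).

```bash
python3 - <<'E'
from h import *
c=cams.camera("wrist");k=640/280
P=lambda u,v:px2w(c,(120+u/k,40+v/k),15)
a,b,t,j=P(217,263),P(231,388),P(298,320),P(223,327)
print(a,b,t,j,np.linalg.norm(a-b),np.linalg.norm(t-j))
d=(t-(a+b)/2);d/=np.linalg.norm(d);r=(b-a)/np.linalg.norm(b-a);print("branch",d,"run",r,d@r)
g=(a+b)/2+24*d; print("grip",g)
s=sense();M=rot(s["tcp_rot"]);print("tool x",M[:,0],"twist deg for x||run",np.degrees(np.arctan2(M[:,1]@r,M[:,0]@r)))
print(tool([g[0],g[1],110]))
# jar rim check
for e in((95,310),(550,310)):print("rim",P(*e))
E
```

```text
[494.23642581 -53.10078837  15.        ] [555.45824738 -78.4213378   15.        ] [537.69376522 -30.48039291  15.        ] [524.35515797 -66.19516315  15.        ] 66.25135213216518 38.1243131948452
branch [ 3.42145134e-01  9.39647118e-01 -1.51393821e-15] run [ 0.92408411 -0.38218917  0.        ] -0.042952073455029716
grip [533.05881982 -43.20953225  15.        ]
tool x [4.39937472e-01 8.98028253e-01 5.26030748e-04] twist deg for x||run 86.3694552372163
[-22.28801499  15.07131127  96.24706213]
rim [ 488.36149781 -119.55221426   15.        ]
rim [588.46252338  85.35835523  15.        ]
```

{"name": "jog_arm", "arguments": {"motion": [0.045,-0.005,0.003,0.01,-7,0.045,-0.01,0.006,0.03,-14,0.045,-0.015,0.01,0.05,-21,0.045,-0.022,0.015,0.07,-28,0.045,-0.022,0.015,0.08,-35,0.045,-0.022,0.015,0.09,-42,0.045,-0.022,0.015,0.096,-49,0.045,-0.022,0.015,0.096,-56]}}

```text
time: 11.42
ee_pos: [532.3, -42.8, 108.6]
tcp_rot: [-0.001, 0.498, 0.867, -0.0]
force: [-0.1, -0.6, -0.3]
opening: 0.528
```

{"name": "jog_arm", "arguments": {"motion": [0.045,0,0,0,-7,0.045,0,0,0,-14,0.045,0,0,0,-21,0.045,0,0,0,-28,0.045,0,0,0,-35,0.045,0,0,0,-38.8,0.045,0,0,0,-38.8,0.045,0,0,0,-38.8]}}

```text
time: 12.08
ee_pos: [532.9, -43.1, 109.9]
tcp_rot: [0.0, 0.186, 0.983, 0.0]
force: [-0.1, 0.4, -0.8]
opening: 0.529
```

```bash
python3 - <<'E'
from h import *
c=cams.camera("wrist");s=sense();print(s["ee_pos"],s["joint_positions"],rot(s["tcp_rot"])[:,0],s["opening"])
cv2.imwrite("pics/w4.png",cv2.resize(c["color"],(768,576),interpolation=cv2.INTER_CUBIC)[:,:,::-1])
for n,p in(("grip",[533,-43.2,15]),("a",[494.2,-53.1,15]),("b",[555.5,-78.4,15]),("tip",[537.7,-30.5,15])): print(n,w2px(c,p)*1.5)
E
```

```text
[532.90850703 -43.06172531 109.80622196] [-0.01511058  0.35963586 -0.02959036  2.03265882  0.01505494  0.74924274
  2.71292022] [-9.30565284e-01  3.66125966e-01 -1.69450484e-04] 0.5277848305441725
grip [387.1272776  295.54400999]
a [448.07052242 254.36920827]
b [323.64801751 252.18330402]
tip [387.59457183 318.2429296 ]
```

View pics/w4.png

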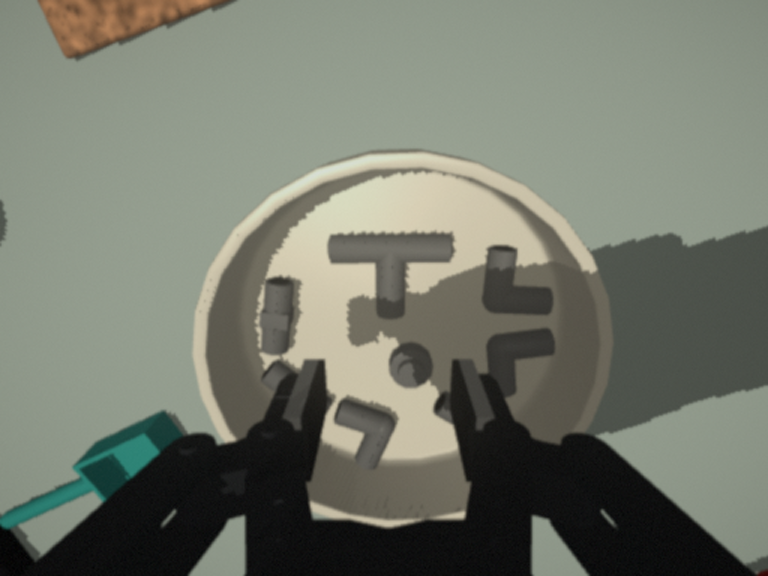

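The network and picture agree on the T-piece: run at (330–453, 248) and branch down to (391,318), so the jaws are aligned and need about 2.5 mm of shift. Joint 7 is too near its limit at 2.71, so I turn the wrist half a turn.

{"name": "jog_arm", "arguments": {"motion": [0.045,0,0,0,7,0.045,0,0,0,14,0.045,0,0,0,21,0.045,0,0,0,28,0.045,0,0,0,35,0.045,0,0,0,42,0.045,0,0,0,49,0.045,0,0,0,56]}}

```text
time: 12.8
ee_pos: [532.9, -42.5, 109.8]
tcp_rot: [0.0, 0.628, 0.779, 0.0]
force: [0.2, 0.2, 0.5]
opening: 0.526
```

{"name": "jog_arm", "arguments": {"motion": [0.045,0,0,0,7,0.045,0,0,0,14,0.045,0,0,0,21,0.045,0,0,0,28,0.045,0,0,0,35,0.045,0,0,0,42,0.045,0,0,0,49,0.045,0,0,0,56]}}

```text
time: 13.47
ee_pos: [533.0, -42.4, 109.9]
tcp_rot: [0.0, 0.92, 0.393, 0.0]
force: [0.1, 0.7, -0.4]
opening: 0.527
```

{"name": "jog_arm", "arguments": {"motion": [0.045,0,0,0,7,0.045,0,0,0,14,0.045,0,0,0,21,0.045,0,0,0,28,0.045,0,0,0,35,0.045,0,0,0,42,0.045,0,0,0,49,0.045,0,0,0,56]}}

```text
time: 14.13
ee_pos: [533.1, -42.3, 110.0]
tcp_rot: [-0.0, 0.996, -0.085, 0.001]
force: [0.1, 0.6, -0.5]
opening: 0.52
```

{"name": "jog_arm", "arguments": {"motion": [0.045,0,0,0,7,0.045,0,0,0,12,0.045,0,0,0,12,0.045,0,0,0,12]}}

```text
time: 14.47
ee_pos: [533.0, -42.2, 109.8]
tcp_rot: [0.0, 0.983, -0.183, 0.0]
force: [-0.2, 0.2, 0.0]
opening: 0.528
```

```bash
python3 - <<'E'
from h import *
c=cams.camera("wrist");s=sense();print(s["ee_pos"],s["joint_positions"],rot(s["tcp_rot"])[:,0],s["opening"])
cv2.imwrite("pics/w5.png",cv2.resize(c["color"],(768,576),interpolation=cv2.INTER_CUBIC)[:,:,::-1])
for n,p in(("grip",[530.6,-42.2,15]),("a",[494.2,-53.1,15]),("b",[555.5,-78.4,15]),("tip",[537.7,-30.5,15])): print(n,w2px(c,p)*1.5)
print(tool([530.6,-42.2,40]))
E
```

```text
[532.97345667 -42.29985981 109.80315601] [-0.61224962  0.44680046  0.71759598  2.06599384 -0.4184004   0.77373759
 -0.00578254] [ 9.32974932e-01 -3.59941049e-01  4.65625247e-04] 0.5240576048106795
grip [383.86416807 298.77316212]
a [331.17234068 337.07262373]
b [447.55419491 339.59160652]
tip [388.2591817  275.47984349]
[-2.28282133  0.756437   69.80215174]
```

View pics/w5.png

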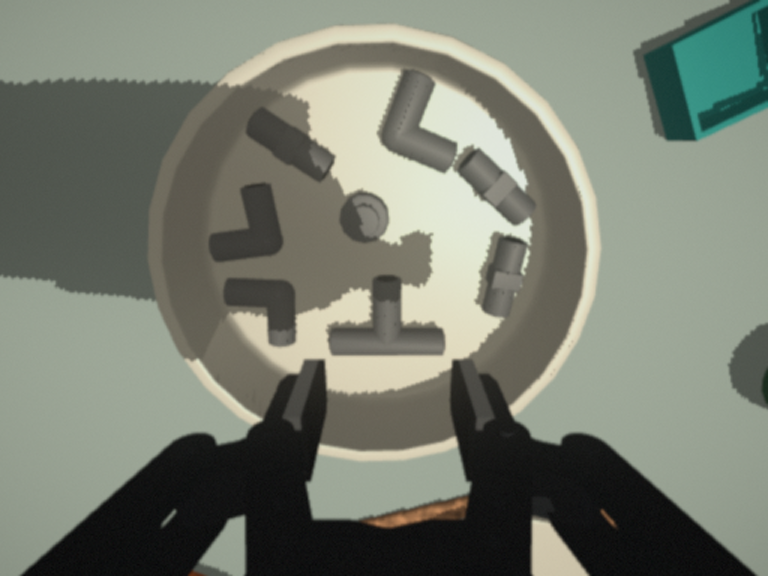

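The T-piece shows run (330–445, 341) and branch tip (387,276), centred between the fingers and with no neighbours in their path. I descend and grip.

{"name": "jog_arm", "arguments": {"motion": [0.045,-0.0018,0.0015,0.02,0,0.045,-0.0018,0.0015,0.045,0,0.045,-0.0018,0.0015,0.065,0,0.045,-0.0018,0.0015,0.08,0,0.045,-0.0018,0.0015,0.088,0,0.045,-0.0018,0.0015,0.091,0,0.045,-0.0018,0.0015,0.093,0,0.045,-0.0018,0.0015,0.093,0]}}

```text
time: 15.18
ee_pos: [530.9, -43.4, 17.0]
tcp_rot: [-0.0, 0.983, -0.184, 0.0]
force: [0.8, 0.3, 0.1]
opening: 0.527
```

{"name": "jog_arm", "arguments": {"motion": [0.03,0,0,0,0,0.02,0,0,0,0,0.005,0,0,0,0,0.005,0,0,0,0,0.005,0,0,0,0,0.005,0,0,0,0,0.005,0,0,0,0,0.005,0,0,0,0], "squeeze": 30}}

```text
time: 15.85
ee_pos: [531.1, -43.2, 17.3]
tcp_rot: [-0.0, 0.983, -0.184, 0.001]
force: [-1.2, 0.6, 7.4]
opening: 0.169
```

{"name": "jog_arm", "arguments": {"motion": [0.005,0,0,-0.005,0,0.005,0,0,-0.015,0,0.005,0,0,-0.035,0,0.005,0,0,-0.065,0,0.005,0,0,-0.1,0,0.005,0,0,-0.13,0,0.005,0,0,-0.14,0,0.005,0,0,-0.14,0], "squeeze": 40}}

```text
time: 16.52
ee_pos: [531.9, -43.2, 159.7]
tcp_rot: [-0.001, 0.983, -0.184, 0.002]
force: [0.4, 0.8, -0.2]
opening: 0.162
```

```bash
python3 - <<'E'
from h import *
s=sense();print(s["ee_pos"],s["joint_positions"],s["opening"])
pts=[]
for n in("scene","side"):
    c=cams.camera(n);h=cv2.cvtColor(c["color"],cv2.COLOR_RGB2HSV)
    print(n,"bowl",[(np.round(r["at"]),round(r["p"],2),px2w(c,r["at"],25).round()) for r in cams.recognise(n,"bowl")],[(np.round(r["at"]),round(r["p"],2)) for r in cams.recognise(n,"tee")])
    pts.append(c["color"])
cv2.imwrite("pics/d.png",np.hstack([cv2.resize(pts[0][100:300,200:400],(400,400)),cv2.resize(pts[1][100:300,140:340],(400,400))])[:,:,::-1])
# bowl centre in tool axes
print(tool([533,328,157]))
E
```

```text
[531.92559642 -43.23961987 159.71453233] [-0.67535528  0.36909393  0.78659398  2.03638912 -0.34490887  0.86411438
 -0.06655966] 0.16160298808097867
scene bowl [(array([331., 234.]), 0.87, array([532., 316.,  25.])), (array([414., 278.]), 0.79, array([575., 539.,  25.])), (array([352., 191.]), 0.66, array([332., 307.,  25.])), (array([201., 154.]), 0.57, array([ 390., -189.,   25.]))] [(array([199., 153.]), 0.62)]
side bowl [(array([190., 179.]), 0.83, array([359., 348.,  25.])), (array([235., 147.]), 0.8, array([591., 539.,  25.])), (array([238., 173.]), 0.62, array([537., 334.,  25.]))] []
[-131.91519083 -347.1897319    -1.51409444]
```

View pics/d.png

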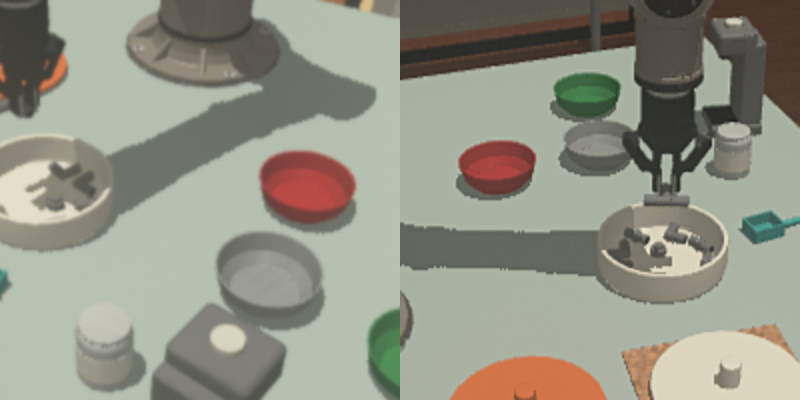

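The side view shows the T-piece hanging from the fingers, with the other fittings still in the jar. The steel bowl sits between the red and green ones. I check how close the grinder is and refine the bowl.

```bash
python3 - <<'E'
from h import *
c=cams.camera("scene");k=lambda u,v:(200+u/2,100+v/2)
print("rim scene",px2w(c,k(269.5,266),44),[px2w(c,k(*e),46).round() for e in((217,268),(322,272),(269,233))])
print("grinder top",[px2w(c,k(228,340),z).round() for z in(120,160,200)])
c=cams.camera("side");k=lambda u,v:(140+(u-400)/2,100+v/2)
print("rim side",[px2w(c,k(*e),46).round() for e in((564,142),(600,121))])
print("grinder base",px2w(c,k(725,130),0).round(),"top",[px2w(c,k(735,22),z).round() for z in(120,160,200)])
E
```

```text
rim scene [542.38720242 328.24511066  44.        ] [array([580., 271.,  46.]), array([522., 391.,  46.]), array([486., 307.,  46.])]
grinder top [array([744., 346., 120.]), array([778., 356., 160.]), array([811., 365., 200.])]
rim side [array([476., 330.,  46.]), array([563., 385.,  46.])]
grinder base [808. 348.   0.] top [array([929., 579., 120.]), array([886., 491., 160.]), array([844., 404., 200.])]
```

{"name": "jog_arm", "arguments": {"motion": [0.005,-0.01,-0.026,0,0,0.005,-0.022,-0.058,0,0,0.005,-0.035,-0.092,0,0,0.005,-0.048,-0.126,0,0,0.005,-0.061,-0.16,0,0,0.005,-0.073,-0.192,0,0,0.005,-0.08,-0.21,0,0,0.005,-0.08,-0.21,0,0]}}

```text
time: 17.58
ee_pos: [531.6, 186.3, 155.7]
tcp_rot: [0.0, 0.983, -0.182, -0.0]
force: [0.3, -0.2, 0.3]
opening: 0.17
```

```bash
python3 - <<'E'
from h import *
c=cams.camera("wrist");print(c["origin"],w2px(c,[541,329,46]))
print([(np.round(r["at"]),round(r["p"],2),px2w(c,r["at"],25).round()) for r in cams.recognise("wrist","bowl")])
cv2.imwrite("pics/w6.png",c["color"][:,:,::-1])
print(sense()["joint_positions"],tool([545,341,157]))
E
```

```text
[561.78184324 265.24144083 289.61362993] [200.84841666  14.0020681 ]
[(array([ 35., 131.]), 0.92, array([364., 304.,  25.])), (array([208.,  47.]), 0.62, array([535., 311.,  25.]))]
[-1.02799478  0.41970016  0.74192694  1.97237771 -0.36255135  0.88560789
 -0.46485709] [ -45.34820709 -153.2325215    -1.13980258]
```

View pics/w6.png

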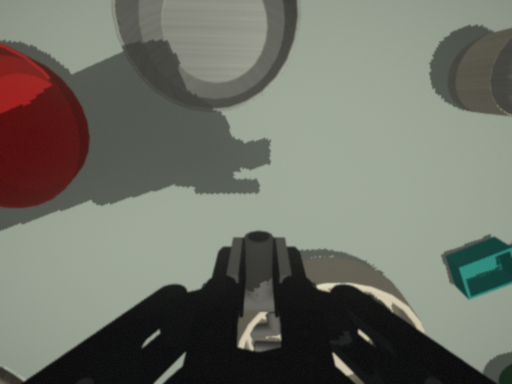

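The wrist view shows the steel bowl ahead, rim centre near (206,20), agreeing with about (540,328). The tee is held squarely. I go over the bowl.

{"name": "jog_arm", "arguments": {"motion": [0.005,-0.008,-0.027,0,0,0.005,-0.018,-0.06,0,0,0.005,-0.028,-0.094,0,0,0.005,-0.037,-0.125,0,0,0.005,-0.043,-0.145,0,0,0.005,-0.045,-0.152,0,0,0.005,-0.045,-0.152,0,0,0.005,-0.045,-0.152,0,0]}}

```text
time: 18.35
ee_pos: [545.7, 337.3, 156.4]
tcp_rot: [0.001, 0.983, -0.185, 0.0]
force: [0.0, 0.4, -0.3]
opening: 0.166
```

{"name": "jog_arm", "arguments": {"motion": [0.005,0,0,0.02,0,0.005,0,0,0.045,0,0.005,0,0,0.06,0,0.005,0,0,0.065,0,0.005,0,0,0.065,0]}}

```text
time: 18.77
ee_pos: [545.2, 337.7, 90.7]
tcp_rot: [0.001, 0.983, -0.185, -0.001]
force: [-0.4, -0.0, 0.0]
opening: 0.166
```

```bash
python3 - <<'E'
from h import *
s=sense();print(s["ee_pos"],s["joint_positions"],s["opening"])
a=cams.camera("wrist");b=cams.camera("scene")["color"][180:290,270:400];d=cams.camera("side")["color"][110:220,170:300]
cv2.imwrite("pics/e.png",np.hstack([cv2.resize(a["color"],(512,384)),np.vstack([cv2.resize(x,(227,192),interpolation=cv2.INTER_CUBIC) for x in(b,d)])])[:,:,::-1])
print(w2px(a,[540,328,46]))
E
```

```text
[545.18456421 337.67007111  90.7283414 ] [-1.11672318  0.62133541  0.63997484  1.82817988 -0.47847708  0.85376604
 -0.61579225] 0.16574753399649686
[256.77397366 238.74910332]
```

View pics/e.png

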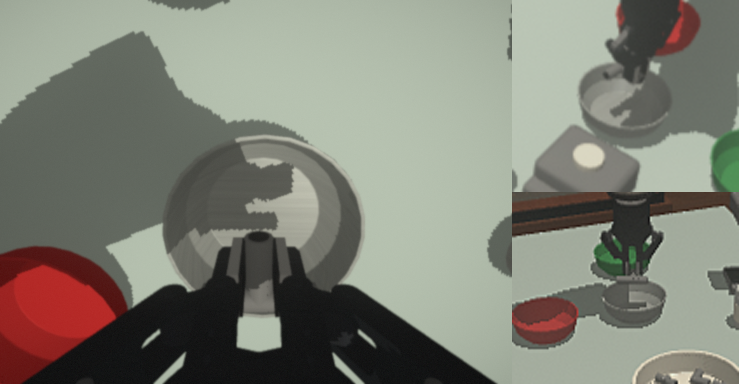

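The rim centre is at (263,236), about 4 mm right of the prediction. I correct for that and lower.

{"name": "jog_arm", "arguments": {"motion": [0.005,0.004,-0.002,0.01,0,0.005,0.004,-0.002,0.025,0,0.005,0.004,-0.002,0.04,0,0.005,0.004,-0.002,0.055,0,0.005,0.004,-0.002,0.065,0,0.005,0.004,-0.002,0.07,0,0.005,0.004,-0.002,0.072,0,0.005,0.004,-0.002,0.072,0]}}

```text
time: 19.58
ee_pos: [549.8, 339.5, 19.1]
tcp_rot: [0.0, 0.983, -0.185, -0.0]
force: [0.4, 0.4, 0.2]
opening: 0.165
```

{"name": "jog_arm", "arguments": {"motion": [0.005,0,0,0.0005,0,0.005,0,0,0.001,0,0.005,0,0,0.0015,0,0.005,0,0,0.002,0,0.005,0,0,0.002,0]}}

```text
time: 20.0
ee_pos: [549.8, 339.9, 17.8]
tcp_rot: [-0.0, 0.983, -0.184, 0.0]
force: [-0.5, 0.1, -1.0]
opening: 0.164
```

Nothing touches yet, and about 2 mm remain. I release here to a narrow opening and withdraw.

{"name": "jog_arm", "arguments": {"motion": [0.005,0,0,0.001,0,0.005,0,0,0.0015,0,0.02,0,0,0.0015,0,0.03,0,0,0.0015,0,0.035,0,0,0.0015,0,0.035,0,0,0.0015,0,0.035,0,0,0.0015,0,0.035,0,0,0.0015,0], "squeeze": 20}}

```text
time: 20.67
ee_pos: [549.8, 339.8, 16.1]
tcp_rot: [-0.0, 0.983, -0.184, -0.0]
force: [0.7, -0.4, -0.3]
opening: 0.412
```

{"name": "jog_arm", "arguments": {"motion": [0.035,0,0,-0.005,0,0.035,0,0,-0.02,0,0.035,0,0,-0.05,0,0.035,0,0,-0.09,0,0.035,0,0,-0.13,0,0.035,0,0,-0.17,0,0.035,0,0,-0.2,0,0.035,0,0,-0.2,0]}}

```text
time: 21.33
ee_pos: [552.4, 340.3, 224.0]
tcp_rot: [-0.004, 0.983, -0.185, 0.003]
force: [0.2, 0.5, 0.8]
opening: 0.409
```

```bash
python3 - <<'E'
from h import *
a=cams.camera("wrist");b=cams.camera("scene")["color"];d=cams.camera("side")["color"]
cv2.imwrite("pics/f.png",np.hstack([a["color"][:384,100:420],np.vstack([cv2.resize(x,(256,192),interpolation=cv2.INTER_AREA) for x in(b,d)])])[:,:,::-1])
print([(np.round(r["at"]),round(r["p"],2),px2w(a,r["at"],14).round()) for r in cams.recognise("wrist","tee")],[(np.round(r["at"]),r["p"]) for r in cams.recognise("wrist","bowl")],sense()["force"])
E
```

```text
[(array([256., 180.]), 0.76, array([543., 325.,  14.])), (array([373., 383.]), 0.51, array([594., -52.,  14.]))] [(array([213.,  17.]), 0.69), (array([248., 177.]), 0.64), (array([108., 247.]), 0.58)] [-0.3983688   0.00201873  0.20346975]
```

View pics/f.png

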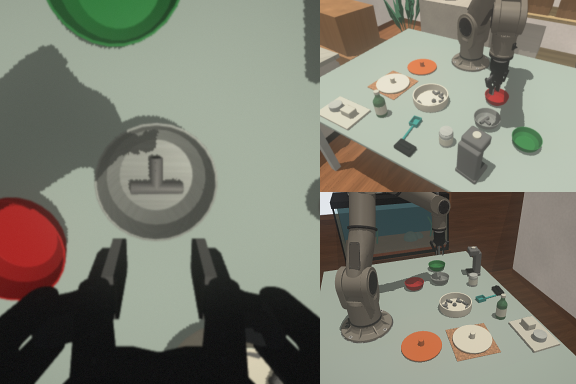

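The T-piece lies flat in the middle of the steel bowl, at (157,180) inside a rim centred near (157,180). The lid sits on the mat, and the arm is clear.

```bash
python3 -c "
from h import *
print(env.job_done())"
```

```text
the job is handed in; nothing more can be done
None
```

I lifted the lid off by its knob and set it knob up on the cork mat. I then gripped the T-piece by its branch and laid it in the stainless bowl. The job was handed in at about 21.5 s.

**Final checks:**
- The last pictures show the lid flat on the mat and the T-piece flat in the middle of the upright bowl.
- The seven other fittings were counted in the jar just before the grip. After the lift, the small views show fittings in the jar and none outside it.
- The scoop, can and bottle stand where they were, and the gripper was clear with no force on it.

**Not measured or in disagreement:**
- The lid's final offset from the mat centre was only judged by eye. I released it at (515, -313) mm, against a mat centre estimated at (515, -314) mm. The wrist and side cameras differed from that estimate by 10–15 mm.
- I released the T-piece without feeling contact, about 0–2 mm above the bowl floor.
- The wrist calibration was off by 1–4 mm depending on orientation, which I corrected on the way.
- My first wrist turn took joint 7 close to its limit (2.71 of 2.73), so I turned the wrist back half a turn before gripping.

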